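Empty the 3D printer's catch tray into the tote

ROBOT

A 6-joint arm with a two-finger parallel gripper is mounted at the origin on the work surface. World frame = base frame: x ahead of the robot, y to its left, z up, the work surface at z = 0. Lengths are in mm, angles in rad, forces in N, time in s.
With the tool pointing down it reaches from about 275 to 750 mm from the base axis. Payload 10.2 kg.
Tool frame: the origin (TCP) lies between the finger pads; the fingertips stand 25 mm ahead of it and the grasp point (between the pads) lies 6 mm ahead of it; z points along the fingers, y is the line along which they close (so a half turn about z gives the same grasp; the last joint's range is limited). The gripper opens to 85 mm and grips with 20 to 120 N. Pads are 22 mm wide; open, the fingers measure 114 mm over their backs; the gripper's body (76 mm by 85 mm) begins 54 mm behind the grasp point. The pads swing forward as they close: fully open they stand 13 mm farther back than shut.
Start: joints at [0.89, 0.313, 1.498, -0, 1.331, -0.223], TCP at [232.05, 470.939, 256.294] pointing down, gripper open.
Joint ranges: [-2.94, 2.94], [-0.97, 2.17], [0.19, 2.56], [-1.23, 4.37], [0.02, 3.11], [-2.88, 2.88]. Speed limits (rad/s): [2.39, 2.39, 3.01, 3.14, 3.14, 3.14].

INTERFACE

Orientations are given as a unit quaternion [w, x, y, z].
In Python, from rig import ctrl, eyes, finish_job gives the robot as it stands.
- The arm moves only by the tool step_arm, never from a script. Its argument "increments" is a list of rows, each an object of numbers: "dx", "dy", "dz": the shift along the tool's x, y, z in units of 25 mm (1.0 is 25 mm); "wx", "wy", "wz": the turn, a rotation vector about the tool's x, y, z in units of 6 degrees (1.0 is 6 degrees). A call has 1 to 5 rows; each row shifts and turns the commanded pose from where the row before left it, along the tool's axes as they then stand; what a row does not reach is not made up. A row lasts 1/10 s, in which the tool goes at most 50 mm and 8.59 degrees, less where a joint would pass 70% of its speed; a pose out of reach is approached as far as the arm can. A call is refused whole if a number of a shift passes 1 or a number of a turn 1, either way. A call with a gripper value outside its range is refused whole. "fingers" is the finger opening in mm, from 0 to 85.4, set as the call begins (left out, the last holds). The fingers move at their own pace and stop on an object; "squeeze" is the grip in N (left out, the last holds). Time passes only in rows, so rows that do not move let the fingers close. It gives the time, the measured TCP pose, the force, the opening and the grip force at its end, in the units of the state.
- ctrl.sense(): the state, without advancing time (a new reading comes with each control period).
- eyes.capture(name): name is "side" or "top" or "wrist"; returns a dict with "frame" (480x640x3 uint8, blue, green, red), "fx", "fy", "cx", "cy" (pixels), "R" (3x3) and "t" (3): a world point X has camera coordinates R X + t; the wrist camera has in their place "tool_from_camera" (4x4, takes a point from camera to tool coordinates, whose origin is the TCP and whose axes are the flange's). Camera axes: x right, y down, z forward; pixel columns grow to the right and rows downward; lengths in mm; the calibration is good to about 2 mm. A picture is of the moment at which its call begins: read the wrist's pose just before it. There is no depth.
- finish_job(): hands the job in; it is judged then, once.
Trained networks look in the newest picture that a camera, given by its name, has taken for a name from the list of things; names that differ only in an ending like _2 or _b are one class to them, and where a whole thing is asked for, a point or a joint stands for the part that bears it (a point fixed in the world has none). Each returns a list of dicts, best first, with "p" (0 to 1); they miss things now and then, are a little off and sometimes report something else, mostly with a low value. They report only what shows in the picture. A call takes as long as a camera call. They do not tell look-alikes from the thing itself.
- eyes.cut_out(camera, label): "mask" (480x640 bool, what is visible of it).
- eyes.landmark_of(camera, label): "point" ([x, y, z] in mm, in the coordinates of the camera as it stood for that picture, good to about 4 mm: a listed point, or the origin of a listed thing).
The state is a dict: "time_s": time; "joints": joint angles; "dq": joint speeds; "tau": joint torques, N m; "eef_pos": TCP position; "ee_rot": TCP orientation; "force": force on the tool from outside, world axes, zero at the start; "wrist_torque": the same for the moment, N m; "grip_width": opening from 0.0 (shut) to 1.0 (fully open); "grip_force": force on a finger pad.
Only numpy, scipy, OpenCV 4.12 (cv2) and the standard library are available. Lean on these libraries where they do the work, as an engineer would, in place of code of your own. Each camera call takes 0.05 s, during which the arm holds its last target. There are 200 camera calls.

TASK

Slide the blue tote along the desk, without lifting it, onto the yellow taped outline in front of the 3D printer's catch tray, square and centred on it, and let go. Then slide both finished prints (the orange pen tray and the green foot) over the open edge of the catch tray so that they drop into the tote, without lifting them, and leave the tote on its outline with the prints lying still in it. Do not disturb the mug, the glue bottle or the roll of tape.

Things in the scene. Friction and masses are not known exactly. Their poses are not given: they have to be found in the camera images.
- printer: White desktop belt 3D printer, fixed. Origin: on the desk, straight below the middle of its catch tray's open edge; +y points out of the open edge, z up. The tray spans y = -210 to 0 mm and is solid below. Behind y = -210 mm stands the machine, 139 mm high, with a gantry up to 440 mm high behind y = -310 mm
- dock (a point): Centre, on the desk, of the tote's place, 93 mm in front of the tray's open edge (printer +y), in a rectangle of flat yellow tape (inside 280 mm along x, 150 mm along y, tape 12 mm wide; the tote's long sides lie on the tape); axes as the printer. A tote centred here leaves an 8 mm gap to the tray's solid front
- tote: Open blue plywood tote, loose, about 0.5 kg: 280 mm (its x) by 170 mm (its y) by 60 mm high outside, walls and floor 9 mm thick, no lid. Its rim is 15 mm lower than the catch tray's floor. Origin: centre of its underside, z up. It slides on the desk under a few newtons; a long wall can be pinched from above. Starts on the +y side of the desk, left of the dock
- pen_tray: Orange printed open box, 85 mm (x) by 70 mm (y) by 40 mm high, walls 6 mm, about 0.11 kg, loose, lying upright on the catch tray floor. Origin: centre of its underside
- pen_tray_mid (a point): Middle of the pen tray, 20 mm above its origin along its z
- foot: Green printed round foot, like a truncated cone: 76 mm across at the bottom, 60 mm at the top, 42 mm high, about 0.13 kg, loose, standing on the catch tray floor. Origin: centre of its underside. It may rock or roll for a second or two in the tote
- foot_mid (a point): Middle of the foot, 20 mm above its origin along its z
- mug: White mug, 80 mm across, 90 mm high, loose bystander at the far edge of the desk. Origin: centre of its underside
- glue: White glue bottle with red cap, 44 mm across, 110 mm high, loose bystander at the far edge. Origin: centre of its underside
- tape: Roll of yellow tape lying flat, 90 mm across, 72 mm hole, 30 mm high, loose bystander at the far left. Origin: centre of its underside
- tray_edge (a point): Middle of the open edge of the grey catch tray, on its flat floor, 75 mm above the desk; axes as the printer. No lip there. Tray floor 250 mm wide along x (238 mm between two 6 mm thick side walls that stand 28 mm above the floor), 210 mm deep along -y
Not all that is in view belongs to the job. What is shaped like the pen_tray but pink or purple is not meant.

How it is judged (in metres and radians):
On the way, in this order (a step that is already met when the one before it is completed fails the run):
1. the tote stands on its outline and is let go (x of tote in the frame of dock between -0.018 and 0.018 m and y of tote in the frame of dock between -0.015 and 0.015 m and angle between the x axis of tote and the x axis of dock, either way round below 0.1 rad and height (world z) of tote below 0.004 m and angle between tote's own z axis and vertical below 0.03 rad and contact force between the fingers and tote below 0.1 N), for 0.2 s.
2. both prints lie in the tote (x of pen_tray_mid in the frame of tote between -0.128 and 0.128 m and y of pen_tray_mid in the frame of tote between -0.073 and 0.073 m and z of pen_tray_mid in the frame of tote between 0 and 0.06 m and x of foot_mid in the frame of tote between -0.128 and 0.128 m and y of foot_mid in the frame of tote between -0.073 and 0.073 m and z of foot_mid in the frame of tote between 0 and 0.06 m), for 0.2 s.
At the end, for the whole second after the job is handed in: The tote stands flat at the dock, its centre within 18 mm along the printer's x and 15 mm along its y of the dock point, square within 0.1 rad (either way round); the middles of both prints are between its walls and below its rim; tote at rest (under 20 mm/s) and prints nearly so (under 50 mm/s) (all of step 2 and x of tote in the frame of dock between -0.018 and 0.018 m and y of tote in the frame of dock between -0.015 and 0.015 m and angle between the x axis of tote and the x axis of dock, either way round below 0.1 rad and height (world z) of tote below 0.004 m and angle between tote's own z axis and vertical below 0.03 rad and linear speed of tote below 0.02 m/s and linear speed of each of pen_tray, foot below 0.05 m/s); the robot touches nothing.
It fails at once if the tote is lifted more than 15 mm or tipped more than 0.15 rad (height (world z) of tote above 0.015 m or angle between tote's own z axis and vertical above 0.15 rad).
It fails at once if a print is lifted more than about 30 mm off the catch tray floor (height (world z) of any of pen_tray_mid, foot_mid above 0.127 m).
It fails at once if the mug, glue bottle or tape roll is moved more than 20 mm or tipped (distance of any of mug, glue, tape from where it was at the start of the episode above 0.02 m or angle between any of mug, glue, tape's own z axis and vertical above 0.3 rad).
It also fails if it takes over 58 s, if anything falls off the work surface, if the arm or the gripper's body presses on something with over 40 N, if the wrist force passes 120 N, or if a joint passes its speed limit or range.

## Working session

There is one attempt and no reset: what is moved stays moved. The work goes in short steps, Python scripts to look and compute and a tool call to move; the robot and the scene stay as the last step left them, time stands still between calls to the robot, and variables do not carry over. Pictures are saved under pics/ and viewed, at most 10 in all, crops included, and the job is handed in when it is done.

Besides the shell and the picture viewer there is one more tool, called after "Emit:" by a JSON object that holds its "fn" and its "kwargs", one argument or row to a line. step_arm: Moves the arm, as the interface text tells. Its arguments: {"type":"object","properties":{"increments":{"type":"array"},"fingers":{"type":"number"},"squeeze":{"type":"number"}},"required":["increments"]}

```bash
mkdir -p pics; cat > h.py <<'E'
import numpy as np, cv2
from rig import ctrl, eyes, finish_job
from scipy.spatial.transform import Rotation as Ro
def toolpose():
    s=ctrl.sense(); q=s["ee_rot"]; return np.array(s["eef_pos"]),Ro.from_quat([q[1],q[2],q[3],q[0]]).as_matrix()
def cap(n):
    p,R=toolpose(); c=eyes.capture(n)
    if n=="wrist":
        T=np.array(c["tool_from_camera"]); W=np.eye(4);W[:3,:3]=R;W[:3,3]=p; M=W@T
        c["Rwc"]=M[:3,:3];c["o"]=M[:3,3]
    else:
        c["Rwc"]=np.array(c["R"]).T; c["o"]=-c["Rwc"]@np.array(c["t"])
    return c
def lm(c,cam,l,k=2):
    return [(round(d["p"],2),np.round(c["Rwc"]@np.array(d["point"])+c["o"],0).tolist()) for d in eyes.landmark_of(cam,l)[:k]]
def onplane(c,u,v,z):
    d=c["Rwc"]@np.array([(u-c["cx"])/c["fx"],(v-c["cy"])/c["fy"],1]); return c["o"]+d*(z-c["o"][2])/d[2]
def proj(c,X):
    x=c["Rwc"].T@(np.array(X,float)-c["o"]); return x[0]/x[2]*c["fx"]+c["cx"],x[1]/x[2]*c["fy"]+c["cy"]
E
python3 - <<'E'
from h import *
s=ctrl.sense();print(s["time_s"],s["eef_pos"],s["ee_rot"],toolpose()[1].round(2).tolist())
for n in("top","side"):
    c=cap(n);cv2.imwrite(f"pics/{n}0.png",c["frame"]);print(n,c["o"].round(0))
    for l in("printer","dock","tote","pen_tray","foot","mug","glue","tape","tray_edge"):print(l,lm(c,n,l))
E
```

```text
0.0 [231.90088198 470.75437726 255.71713277] [-2.96198788e-04  2.26909564e-01  9.73915606e-01 -5.96174401e-04] [[-0.9, 0.44, -0.0], [0.44, 0.9, -0.0], [0.0, -0.0, -1.0]]
top [ 359.    8. 1200.]
printer [(0.88, [520.0, -8.0, 2.0])]
dock []
tote [(0.71, [440.0, 322.0, 1.0])]
pen_tray [(0.81, [814.0, -171.0, -2.0]), (0.73, [276.0, -353.0, -0.0])]
foot [(0.68, [578.0, -59.0, 73.0])]
mug [(0.74, [790.0, 96.0, 3.0])]
glue [(0.78, [794.0, -32.0, 1.0]), (0.44, [445.0, 323.0, 1.0])]
tape [(0.91, [741.0, 275.0, 1.0]), (0.28, [519.0, -7.0, 2.0])]
tray_edge [(0.87, [520.0, -11.0, 79.0])]
side [ 386. -851. 1113.]
printer [(0.84, [517.0, -6.0, -0.0])]
dock []
tote [(0.58, [441.0, 324.0, -3.0])]
pen_tray [(0.83, [813.0, -171.0, -2.0]), (0.67, [272.0, -351.0, 1.0])]
foot [(0.63, [577.0, -59.0, 75.0])]
mug [(0.68, [787.0, 96.0, 0.0])]
glue [(0.82, [795.0, -36.0, -1.0]), (0.59, [580.0, -57.0, 96.0])]
tape [(0.63, [743.0, 281.0, -1.0])]
tray_edge []
```

View pics/top0.png

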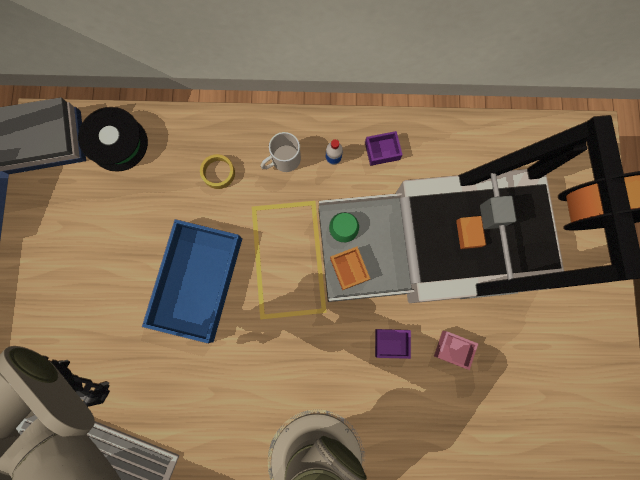

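View pics/side0.png

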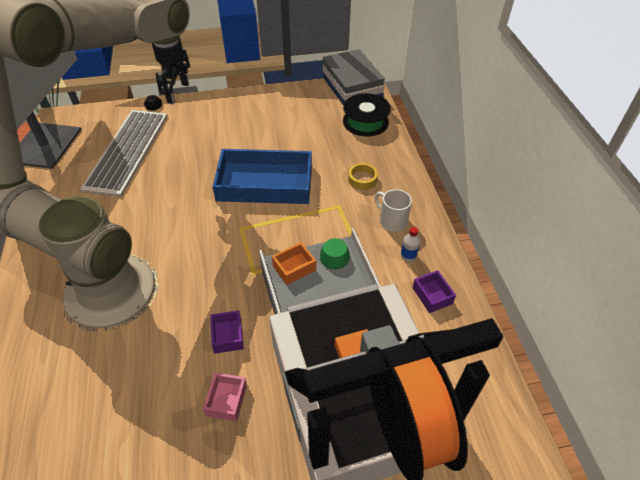

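The top picture (up = world +x, left = +y) shows the tote at (192,281), the yellow outline at about (254,206)-(326,312), the tray's open edge from (319,201) to (328,299), the foot at (344,227) and the orange pen tray at (350,268). The side view agrees. The purple and pink boxes are decoys. Next I'll fit poses to the silhouettes from both views.

```bash
cat > fit.py <<'E'
from h import *
from scipy.optimize import minimize
def box(sx,sy,h): return np.array([[a*sx/2,b*sy/2,z] for a in(-1,1) for b in(-1,1) for z in(0,h)])
def cone(r0,r1,h):
    a=np.linspace(0,2*np.pi,24,endpoint=False);return np.vstack([np.c_[r*np.cos(a),r*np.sin(a),0*a+z] for r,z in((r0,0),(r1,h))])
HUE={"tote":((105,120,40),(122,255,255)),"pen_tray":((5,130,90),(18,255,255)),"foot":((50,100,40),(85,255,255))}
PTS={"tote":box(280,170,60),"pen_tray":box(85,70,40),"foot":cone(38,30,42)}
def cmask(c,name,X0,rad):
    m=cv2.inRange(cv2.cvtColor(c["frame"],cv2.COLOR_BGR2HSV),*HUE[name])
    w=np.zeros_like(m);u,v=proj(c,X0);cv2.circle(w,(int(u),int(v)),rad,255,-1);m=m&w
    n,l,s,_=cv2.connectedComponentsWithStats(m)
    if n<2:return m*0
    m=(l==1+np.argmax(s[1:,4])).astype(np.uint8)*255
    cs,_=cv2.findContours(m,cv2.RETR_EXTERNAL,cv2.CHAIN_APPROX_NONE)
    h=cv2.convexHull(np.vstack(cs));o=np.zeros_like(m);cv2.fillPoly(o,[h],255);return o
def fit(cs,name,x0,rad,freez=True):
    ms=[cmask(c,name,x0[:3],rad)>0 for c in cs]
    def cost(p):
        x,y,z,a=p[0],p[1],p[2] if freez else x0[2],p[3]/60
        R=Ro.from_euler("z",a).as_matrix();X=PTS[name]@R.T+[x,y,z];t=0
        for c,m in zip(cs,ms):
            uv=np.array([proj(c,q) for q in X])
            h=cv2.convexHull(uv.astype(np.float32));o=np.zeros(m.shape,np.uint8)
            cv2.fillPoly(o,[np.round(h*16).astype(np.int32)],255,cv2.LINE_AA,4)
            t+=np.abs(o/255.-m).sum()/m.sum()
        return t
    p0=np.array([x0[0],x0[1],x0[2],x0[3]*60]);best=None
    for da in(0,20,-20):
        s=p0+[0,0,0,da];sim=np.vstack([s]+[s+d for d in np.eye(4)*8])
        r=minimize(cost,s,method="Nelder-Mead",options=dict(initial_simplex=sim,maxiter=300,xatol=.1,fatol=1e-4))
        if best is None or r.fun<best.fun:best=r
    p=best.x;return np.round([p[0],p[1],p[2],p[3]/60],3),round(best.fun,3),[int(m.sum()) for m in ms]
E
python3 - <<'E'
from fit import *
c1=cap("top");c2=cap("side");print(onplane(c1,350,268,85))
for n,x0,rad in(("tote",[440,322,0,0.2],130),("pen_tray",[500,-66,75,.3],40),("foot",[578,-59,75,0],30)):
    for cs in([c1],[c2],[c1,c2]):
        print(n,fit(cs,n,x0,rad,len(cs)>1))
# tape
for c in(c1,c2):
    m=cv2.inRange(cv2.cvtColor(c["frame"],cv2.COLOR_BGR2HSV),(20,120,90),(32,255,255))
    v,u=np.nonzero(m);P=np.array([onplane(c,a,b,0)[:2] for a,b in zip(u,v)])
    k=(P[:,0]>330)&(P[:,0]<690)&(P[:,1]<200)&(P[:,1]>-20);P=P[k]
    r=cv2.minAreaRect(P.astype(np.float32));print("tape",r,len(P))
    # line on +y side
    A=P[(P[:,1]>140)&(P[:,0]>400)&(P[:,0]<640)];print(np.polyfit(A[:,0],A[:,1],1),A.mean(0))
E
```

```text
[475.89302761 -76.97407773  85.        ]
tote (array([ 4.43932e+02,  3.20794e+02,  7.37800e+00, -2.35000e-01]), np.float64(0.039), [8038])
tote (array([ 4.42226e+02,  3.20491e+02,  2.90380e+01, -1.73000e-01]), np.float64(0.07), [4881])
tote (array([ 4.44514e+02,  3.23954e+02, -6.06300e+00, -2.30000e-01]), np.float64(0.101), [8038, 4881])
pen_tray (array([ 4.74801e+02, -7.50160e+01,  9.87650e+01,  4.07000e-01]), np.float64(0.05), [1109])
pen_tray (array([ 4.73797e+02, -7.16190e+01,  7.75370e+01,  3.91000e-01]), np.float64(0.049), [1298])
pen_tray (array([ 4.74195e+02, -7.47010e+01,  7.81740e+01,  4.04000e-01]), np.float64(0.106), [1109, 1298])
foot (array([ 5.81627e+02, -6.09420e+01,  8.08820e+01, -3.34000e-01]), np.float64(0.069), [700])
foot (array([ 5.78484e+02, -5.96680e+01,  7.71840e+01, -3.11000e-01]), np.float64(0.123), [719])
foot (array([ 5.7991e+02, -6.0737e+01,  7.3745e+01,  3.9400e-01]), np.float64(0.196), [700, 719])
tape ((509.0708923339844, 82.77377319335938), (305.37255859375, 175.49179077148438), 6.379995346069336) 1607
[  0.10979268 108.27076839] [518.15553997 165.16045524]
tape ((507.4566955566406, 83.58026885986328), (305.6871337890625, 174.0555419921875), 6.7579216957092285) 676
[1.05993533e-01 1.09946978e+02] [517.30117561 164.77755747]
```

```bash
cat > plan.py <<'E'
import sys
from h import *
def plan(wps):
    """wps: list of (x,y,z,tool-y angle rad,nrows); straight down tool"""
    p,R=toolpose(); a=np.arctan2(R[1,1],R[0,1])
    for x,y,z,b,n in wps:
        d=(np.array([x,y,z])-p)/n; da=(b-a)/n; 
        ty=lambda t:np.array([np.cos(t),np.sin(t),0])
        rows=[]
        for i in range(n):
            t=a+i*da; Y=ty(t);X=np.array([-Y[1]*-1*-1,Y[0],0]) # placeholder sign fixed below
            X=np.cross(Y,[0,0,-1]); rows.append([d@X/25,d@Y/25,-d[2]/25,-np.degrees(da)/6])
        r=np.round(rows,2); print((x,y,z,round(b,3)),"rows dx dy dz wz:",r.tolist() if abs(da)>1e-3 else f"{n} x {r[0].tolist()}")
        p=np.array([x,y,z]);a=b
E
python3 - <<'E'
from plan import *
print(toolpose()[1][:,0],np.cross(toolpose()[1][:,1],toolpose()[1][:,2]))
plan([(462,400,130,1.341,12),(462,400,54,1.341,5)])
E
```

```text
[-8.97049516e-01  4.41930045e-01 -2.88911374e-05] [-8.97049516e-01  4.41930045e-01 -2.88911374e-05]
(462, 400, 130, 1.341) rows dx dy dz wz: [[-0.79, 0.13, 0.42, -0.18], [-0.79, 0.11, 0.42, -0.18], [-0.8, 0.1, 0.42, -0.18], [-0.8, 0.08, 0.42, -0.18], [-0.8, 0.07, 0.42, -0.18], [-0.8, 0.05, 0.42, -0.18], [-0.8, 0.04, 0.42, -0.18], [-0.8, 0.02, 0.42, -0.18], [-0.8, 0.01, 0.42, -0.18], [-0.8, -0.01, 0.42, -0.18], [-0.8, -0.03, 0.42, -0.18], [-0.8, -0.04, 0.42, -0.18]]
(462, 400, 54, 1.341) rows dx dy dz wz: 5 x [0.0, 0.0, 0.61, -0.0]
```

Emit:
{"fn": "step_arm", "kwargs": {
  "increments": [
    {"dx": -0.79,"dy": 0.13,"dz": 0.42,"wz": -0.18},
    {"dx": -0.79,"dy": 0.11,"dz": 0.42,"wz": -0.18},
    {"dx": -0.8,"dy": 0.1,"dz": 0.42,"wz": -0.18},
    {"dx": -0.8,"dy": 0.08,"dz": 0.42,"wz": -0.18},
    {"dx": -0.8,"dy": 0.07,"dz": 0.42,"wz": -0.18}
  ],
  "fingers": 50,
  "squeeze": 60
}}

```text
invalid input at $.increments[0]: expected keys dx, dy, dz, wx, wy, wz
```

Emit:
{"fn": "step_arm", "kwargs": {
  "increments": [
    {"dx": -0.8,"dy": 0.05,"dz": 0.42,"wz": -0.18},
    {"dx": -0.8,"dy": 0.04,"dz": 0.42,"wz": -0.18},
    {"dx": -0.8,"dy": 0.02,"dz": 0.42,"wz": -0.18},
    {"dx": -0.8,"dy": 0.01,"dz": 0.42,"wz": -0.18},
    {"dx": -0.8,"dy": -0.01,"dz": 0.42,"wz": -0.18}
  ]
}}

```text
invalid input at $.increments[0]: expected keys dx, dy, dz, wx, wy, wz
```

Emit:
{"fn": "step_arm", "kwargs": {
  "increments": [
    {"dx": -0.8,"dy": -0.03,"dz": 0.42,"wz": -0.18},
    {"dx": -0.8,"dy": -0.04,"dz": 0.42,"wz": -0.18},
    {},
    {}
  ]
}}

```text
invalid input at $.increments[0]: expected keys dx, dy, dz, wx, wy, wz
```

```bash
python3 - <<'E'
from plan import *
c=cap("wrist");print(lm(c,"wrist","tote"));im=c["frame"].copy()
for yaw,x,y in((-.23,444,322),):
    R=Ro.from_euler("z",yaw).as_matrix()
    for sx,sy in((280,170),(262,152)):
        P=[proj(c,R@[a*sx/2,b*sy/2,60]+[x,y,0]) for a,b in((-1,1),(1,1))]
        cv2.line(im,*[tuple(int(round(t)) for t in q) for q in P],(0,0,255),1)
cv2.imwrite("pics/w1.png",im)
print(ctrl.sense()["eef_pos"],ctrl.sense()["time_s"]);plan([(462,400,54,1.341,5)])
E
```

```text
[(0.96, [444.0, 322.0, -0.0])]
[232.08567518 470.94311173 256.29073858] 1.2
(462, 400, 54, 1.341) rows dx dy dz wz: [[-1.9, 0.3, 1.62, -0.44], [-1.91, 0.22, 1.62, -0.44], [-1.92, 0.13, 1.62, -0.44], [-1.92, 0.04, 1.62, -0.44], [-1.92, -0.05, 1.62, -0.44]]
```

View pics/w1.png

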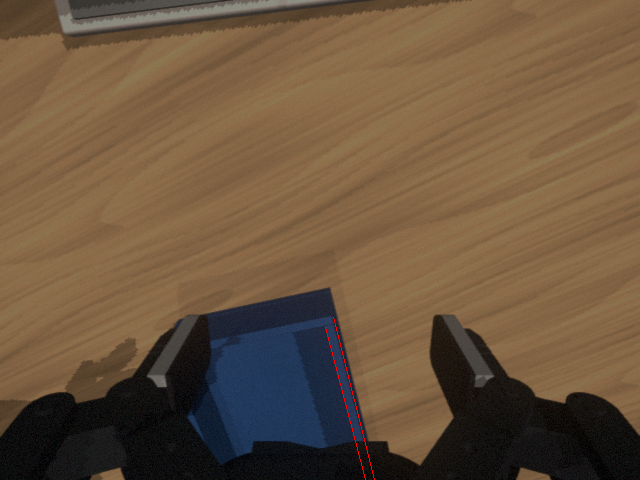

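The wrist view shows the tote's near corner at (330,290), and the red predicted +y rim lies along its long wall. So the fit holds. The moves were refused because each row needs all six keys, so I'm resending them.

Emit:
{"fn": "step_arm", "kwargs": {
  "increments": [
    {"dx": -0.79,"dy": 0.13,"dz": 0.42,"wx": 0,"wy": 0,"wz": -0.18},
    {"dx": -0.79,"dy": 0.11,"dz": 0.42,"wx": 0,"wy": 0,"wz": -0.18},
    {"dx": -0.8,"dy": 0.1,"dz": 0.42,"wx": 0,"wy": 0,"wz": -0.18},
    {"dx": -0.8,"dy": 0.08,"dz": 0.42,"wx": 0,"wy": 0,"wz": -0.18},
    {"dx": -0.8,"dy": 0.07,"dz": 0.42,"wx": 0,"wy": 0,"wz": -0.18}
  ],
  "fingers": 50,
  "squeeze": 60
}}

```text
time_s: 1.7
eef_pos: [328.7, 441.3, 203.4]
ee_rot: [0.0, 0.18, 0.984, 0.0]
force: [0.3, 0.3, 0.6]
grip_width: 0.585
grip_force: 0.0
```

Emit:
{"fn": "step_arm", "kwargs": {
  "increments": [
    {"dx": -0.8,"dy": 0.05,"dz": 0.42,"wx": 0,"wy": 0,"wz": -0.18},
    {"dx": -0.8,"dy": 0.04,"dz": 0.42,"wx": 0,"wy": 0,"wz": -0.18},
    {"dx": -0.8,"dy": 0.02,"dz": 0.42,"wx": 0,"wy": 0,"wz": -0.18},
    {"dx": -0.8,"dy": 0.01,"dz": 0.42,"wx": 0,"wy": 0,"wz": -0.18},
    {"dx": -0.8,"dy": -0.01,"dz": 0.42,"wx": 0,"wy": 0,"wz": -0.18}
  ]
}}

```text
time_s: 2.2
eef_pos: [424.4, 411.8, 150.8]
ee_rot: [0.0, 0.134, 0.991, 0.0]
force: [-0.9, -0.1, 0.4]
grip_width: 0.584
grip_force: 0.0
```

Emit:
{"fn": "step_arm", "kwargs": {
  "increments": [
    {"dx": -0.8,"dy": -0.03,"dz": 0.42,"wx": 0,"wy": 0,"wz": -0.18},
    {"dx": -0.8,"dy": -0.04,"dz": 0.42,"wx": 0,"wy": 0,"wz": -0.18},
    {"dx": 0,"dy": 0,"dz": 0,"wx": 0,"wy": 0,"wz": 0},
    {"dx": 0,"dy": 0,"dz": 0,"wx": 0,"wy": 0,"wz": 0}
  ]
}}

```text
time_s: 2.6
eef_pos: [461.6, 400.1, 130.2]
ee_rot: [-0.0, 0.116, 0.993, -0.0]
force: [-0.3, -0.1, 0.4]
grip_width: 0.584
grip_force: 0.0
```

```bash
python3 - <<'E'
from plan import *
c=cap("wrist");print(lm(c,"wrist","tote"))
print(ctrl.sense()["eef_pos"],ctrl.sense()["time_s"]);plan([(462,400,54,1.341,5)])
cs=[(462,400,1.341),(500,163,1.68)]
E
```

```text
[(0.86, [442.0, 319.0, 0.0])]
[461.2507793  400.60245736 130.85068228] 2.7
(462, 400, 54, 1.341) rows dx dy dz wz: 5 x [-0.01, -0.0, 0.61, -0.0]
```

Now descend, close on the wall and check the pose.

Emit:
{"fn": "step_arm", "kwargs": {
  "increments": [
    {"dx": 0,"dy": 0,"dz": 0.61,"wx": 0,"wy": 0,"wz": 0},
    {"dx": 0,"dy": 0,"dz": 0.61,"wx": 0,"wy": 0,"wz": 0},
    {"dx": 0,"dy": 0,"dz": 0.61,"wx": 0,"wy": 0,"wz": 0},
    {"dx": 0,"dy": 0,"dz": 0.61,"wx": 0,"wy": 0,"wz": 0},
    {"dx": 0,"dy": 0,"dz": 0.61,"wx": 0,"wy": 0,"wz": 0}
  ]
}}

```text
time_s: 3.2
eef_pos: [461.5, 400.5, 53.6]
ee_rot: [0.0, 0.115, 0.993, 0.0]
force: [-0.9, 0.3, 0.5]
grip_width: 0.587
grip_force: 0.0
```

Emit:
{"fn": "step_arm", "kwargs": {
  "increments": [
    {"dx": 0,"dy": 0,"dz": 0,"wx": 0,"wy": 0,"wz": 0},
    {"dx": 0,"dy": 0,"dz": 0,"wx": 0,"wy": 0,"wz": 0},
    {"dx": 0,"dy": 0,"dz": 0,"wx": 0,"wy": 0,"wz": 0},
    {"dx": 0,"dy": 0,"dz": 0,"wx": 0,"wy": 0,"wz": 0},
    {"dx": 0,"dy": 0,"dz": 0,"wx": 0,"wy": 0,"wz": 0}
  ],
  "fingers": 0
}}

```text
time_s: 3.7
eef_pos: [462.2, 400.4, 55.0]
ee_rot: [0.001, 0.115, 0.993, 0.0]
force: [-0.5, -0.9, 5.1]
grip_width: 0.091
grip_force: 59.8
```

```bash
python3 - <<'E'
from fit import *
from plan import plan
s=ctrl.sense();print(s["eef_pos"],s["time_s"],s["grip_width"],s["grip_force"],s["force"])
p,R=toolpose();a=np.arctan2(R[1,1],R[0,1]);print(a)
c1=cap("top");print(fit([c1],"tote",[444,322,0,-.23],130,False))
plan([(500,163,p[2],1.68,20)])
E
```

```text
[462.22016673 400.40771602  54.97142347] 3.7 0.09144379358725471 59.83565032482147 [-0.45428147 -0.85094618  5.05164158]
1.3394288656833506
(array([ 4.44420e+02,  3.18222e+02, -5.17000e-01, -2.12000e-01]), np.float64(0.145), [7305])
(500, 163, np.float64(54.971423471552605), 1.68) rows dx dy dz wz: [[-0.18, -0.44, -0.0, -0.16], [-0.17, -0.45, -0.0, -0.16], [-0.17, -0.45, -0.0, -0.16], [-0.16, -0.45, -0.0, -0.16], [-0.15, -0.46, -0.0, -0.16], [-0.14, -0.46, -0.0, -0.16], [-0.14, -0.46, -0.0, -0.16], [-0.13, -0.46, -0.0, -0.16], [-0.12, -0.47, -0.0, -0.16], [-0.11, -0.47, -0.0, -0.16], [-0.1, -0.47, -0.0, -0.16], [-0.1, -0.47, -0.0, -0.16], [-0.09, -0.47, -0.0, -0.16], [-0.08, -0.47, -0.0, -0.16], [-0.07, -0.48, -0.0, -0.16], [-0.06, -0.48, -0.0, -0.16], [-0.06, -0.48, -0.0, -0.16], [-0.05, -0.48, -0.0, -0.16], [-0.04, -0.48, -0.0, -0.16], [-0.03, -0.48, -0.0, -0.16]]
```

Emit:
{"fn": "step_arm", "kwargs": {
  "increments": [
    {"dx": -0.18,"dy": -0.44,"dz": 0,"wx": 0,"wy": 0,"wz": -0.16},
    {"dx": -0.17,"dy": -0.45,"dz": 0,"wx": 0,"wy": 0,"wz": -0.16},
    {"dx": -0.17,"dy": -0.45,"dz": 0,"wx": 0,"wy": 0,"wz": -0.16},
    {"dx": -0.16,"dy": -0.45,"dz": 0,"wx": 0,"wy": 0,"wz": -0.16},
    {"dx": -0.15,"dy": -0.46,"dz": 0,"wx": 0,"wy": 0,"wz": -0.16}
  ]
}}

```text
time_s: 4.25
eef_pos: [471.4, 341.5, 55.0]
ee_rot: [0.001, 0.074, 0.997, 0.001]
force: [-2.0, 4.7, 5.1]
grip_width: 0.097
grip_force: 60.3
```

Emit:
{"fn": "step_arm", "kwargs": {
  "increments": [
    {"dx": -0.14,"dy": -0.46,"dz": 0,"wx": 0,"wy": 0,"wz": -0.16},
    {"dx": -0.14,"dy": -0.46,"dz": 0,"wx": 0,"wy": 0,"wz": -0.16},
    {"dx": -0.13,"dy": -0.46,"dz": 0,"wx": 0,"wy": 0,"wz": -0.16},
    {"dx": -0.12,"dy": -0.47,"dz": 0,"wx": 0,"wy": 0,"wz": -0.16},
    {"dx": -0.11,"dy": -0.47,"dz": 0,"wx": 0,"wy": 0,"wz": -0.16}
  ]
}}

```text
time_s: 4.75
eef_pos: [480.7, 281.9, 55.0]
ee_rot: [0.001, 0.032, 0.999, 0.001]
force: [-1.1, 5.4, 6.2]
grip_width: 0.094
grip_force: 60.4
```

Emit:
{"fn": "step_arm", "kwargs": {
  "increments": [
    {"dx": -0.1,"dy": -0.47,"dz": 0,"wx": 0,"wy": 0,"wz": -0.16},
    {"dx": -0.1,"dy": -0.47,"dz": 0,"wx": 0,"wy": 0,"wz": -0.16},
    {"dx": -0.09,"dy": -0.47,"dz": 0,"wx": 0,"wy": 0,"wz": -0.16},
    {"dx": -0.08,"dy": -0.47,"dz": 0,"wx": 0,"wy": 0,"wz": -0.16},
    {"dx": -0.07,"dy": -0.48,"dz": 0,"wx": 0,"wy": 0,"wz": -0.16}
  ]
}}

```text
time_s: 5.25
eef_pos: [489.9, 222.6, 54.9]
ee_rot: [0.001, -0.01, 1.0, 0.001]
force: [-1.6, 6.1, 6.3]
grip_width: 0.093
grip_force: 60.5
```

```bash
cat > tote.py <<'E'
from fit import *
from plan import plan
s=ctrl.sense();print(s["eef_pos"],s["time_s"],s["grip_width"],s["grip_force"],s["force"])
p,R=toolpose();a=np.arctan2(R[1,1],R[0,1]);print("ang",a)
g=p+R@[0,0,0];b=a-np.pi/2;print("from grip",p[:2]-80.5*np.array([np.cos(a),np.sin(a)]),b)
for n in("top","side"):
    c=cap(n);print(n,lm(c,n,"tote"),"fit",fit([c],"tote",[*(p[:2]-80.5*np.array([np.cos(a),np.sin(a)])),0,b],130,False))
E
python3 tote.py; python3 -c "
from plan import *
plan([(500,163,54,1.68,5)])"
```

```text
[489.93296874 222.61271597  54.92853553] 5.25 0.09251997966075812 60.49194931983948 [-1.63573525  6.1125954   6.30113647]
ang 1.5903347989845336
from grip [491.50571568 142.12808099] 0.019538472189637
top [(0.68, [493.0, 140.0, 0.0])] fit (array([4.91527e+02, 1.33199e+02, 4.71800e+00, 5.80000e-02]), np.float64(0.125), [6839])
side [] fit (array([ 4.90658e+02,  1.40227e+02, -3.33300e+00,  3.40000e-02]), np.float64(0.047), [5837])
(500, 163, 54, 1.68) rows dx dy dz wz: [[-0.07, -0.47, 0.01, -0.17], [-0.06, -0.47, 0.01, -0.17], [-0.05, -0.47, 0.01, -0.17], [-0.04, -0.47, 0.01, -0.17], [-0.04, -0.47, 0.01, -0.17]]
```

Emit:
{"fn": "step_arm", "kwargs": {
  "increments": [
    {"dx": -0.06,"dy": -0.48,"dz": 0,"wx": 0,"wy": 0,"wz": -0.16},
    {"dx": -0.06,"dy": -0.48,"dz": 0,"wx": 0,"wy": 0,"wz": -0.16},
    {"dx": -0.05,"dy": -0.48,"dz": 0,"wx": 0,"wy": 0,"wz": -0.16},
    {"dx": -0.04,"dy": -0.48,"dz": 0,"wx": 0,"wy": 0,"wz": -0.16},
    {"dx": -0.03,"dy": -0.3,"dz": 0,"wx": 0,"wy": 0,"wz": -0.16}
  ]
}}

```text
time_s: 5.95
eef_pos: [498.7, 167.2, 54.9]
ee_rot: [0.001, -0.051, 0.999, 0.001]
force: [-2.6, 6.4, 8.1]
grip_width: 0.091
grip_force: 60.8
```

Emit:
{"fn": "step_arm", "kwargs": {
  "increments": [
    {"dx": 0,"dy": -0.15,"dz": 0,"wx": 0,"wy": 0,"wz": 0},
    {"dx": 0,"dy": 0,"dz": 0,"wx": 0,"wy": 0,"wz": 0},
    {"dx": 0,"dy": 0,"dz": 0,"wx": 0,"wy": 0,"wz": 0}
  ]
}}

```text
time_s: 6.25
eef_pos: [499.3, 163.2, 54.9]
ee_rot: [0.001, -0.051, 0.999, 0.0]
force: [-0.3, -1.5, 8.2]
grip_width: 0.093
grip_force: 60.7
```

```bash
python3 tote.py; python3 - <<'E'
from h import *
c=cap("side");cv2.imwrite("pics/s2.png",cv2.resize(c["frame"][120:320,150:450],None,fx=2.5,fy=2.5))
E
```

```text
[499.29262789 163.20112399  54.917633  ] 6.25 0.0933229236812106 60.65629720687866 [-0.3464168  -1.53901638  8.20202986]
ang 1.673746677267167
from grip [507.5654993   83.12734802] 0.10295035047227041
top [(0.92, [509.0, 83.0, -1.0])] fit (array([5.07262e+02, 8.07360e+01, 1.98180e+01, 1.11000e-01]), np.float64(0.085), [6964])
side [(0.92, [503.0, 85.0, -5.0])] fit (array([5.03514e+02, 9.78630e+01, 1.37810e+01, 2.01000e-01]), np.float64(0.204), [5398])
```

View pics/s2.png

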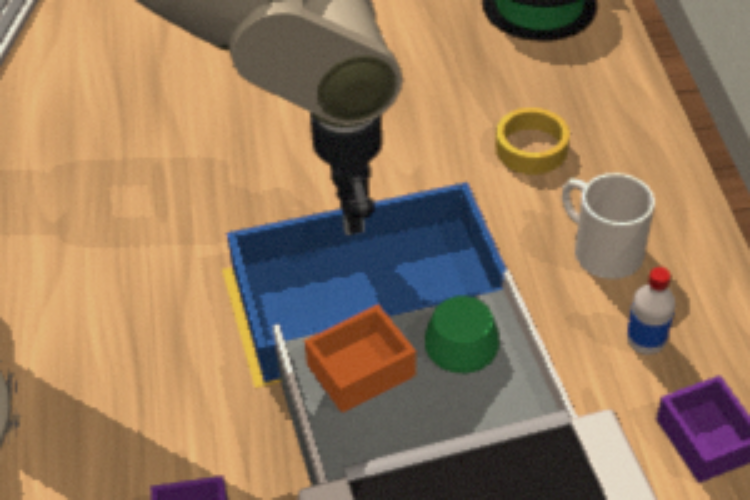

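The tote sits on the outline. I'm releasing it and rising.

Emit:
{"fn": "step_arm", "kwargs": {
  "increments": [
    {"dx": 0,"dy": 0,"dz": 0,"wx": 0,"wy": 0,"wz": 0},
    {"dx": 0,"dy": 0,"dz": 0,"wx": 0,"wy": 0,"wz": 0},
    {"dx": 0,"dy": 0,"dz": 0,"wx": 0,"wy": 0,"wz": 0},
    {"dx": 0,"dy": 0,"dz": 0,"wx": 0,"wy": 0,"wz": 0}
  ],
  "fingers": 40
}}

```text
time_s: 6.9
eef_pos: [498.6, 163.3, 53.9]
ee_rot: [-0.0, -0.052, 0.999, 0.0]
force: [-0.2, -0.6, -0.3]
grip_width: 0.472
grip_force: 0.0
```

Emit:
{"fn": "step_arm", "kwargs": {
  "increments": [
    {"dx": 0,"dy": 0,"dz": -0.7,"wx": 0,"wy": 0,"wz": 0},
    {"dx": 0,"dy": 0,"dz": -1,"wx": 0,"wy": 0,"wz": 0},
    {"dx": 0,"dy": 0,"dz": -1,"wx": 0,"wy": 0,"wz": 0},
    {"dx": 0,"dy": 0,"dz": -1,"wx": 0,"wy": 0,"wz": 0},
    {"dx": 0,"dy": 0,"dz": -1,"wx": 0,"wy": 0,"wz": 0}
  ]
}}

```text
time_s: 7.4
eef_pos: [498.6, 163.3, 172.5]
ee_rot: [-0.0, -0.052, 0.999, 0.0]
force: [-0.4, 0.3, 0.5]
grip_width: 0.464
grip_force: 0.0
```

```bash
python3 tote.py; python3 - <<'E'
from fit import *
print(ctrl.sense()["joints"])
c=cap("wrist");print(np.round(c["tool_from_camera"],2).tolist())
for l in("tote","pen_tray","foot","tray_edge","printer"):print(l,lm(c,"wrist",l))
E
```

```text
[498.563892   163.26261669 172.50685128] 7.4 0.46363780458035875 0.0 [-0.42807514  0.27162678  0.53836315]
ang 1.6743194115868925
from grip [506.88262304  83.19359201] 0.1035230847919959
top [(0.61, [508.0, 82.0, 0.0]), (0.56, [579.0, -61.0, 96.0])] fit (array([5.08586e+02, 7.90090e+01, 1.99130e+01, 9.70000e-02]), np.float64(0.059), [7123])
side [(0.84, [506.0, 84.0, -5.0])] fit (array([5.05286e+02, 9.79610e+01, 1.38120e+01, 1.63000e-01]), np.float64(0.2), [5402])
[ 9.28723233e-02  3.94515077e-01  1.61695017e+00 -8.24004004e-06
  1.13000640e+00 -1.58143023e+00]
[[0.0, -0.95, -0.32, 83.74], [1.0, 0.0, 0.0, -0.94], [-0.0, -0.32, 0.95, -117.59], [0.0, 0.0, 0.0, 1.0]]
tote [(0.82, [508.0, 84.0, -0.0])]
pen_tray []
foot []
tray_edge [(0.86, [519.0, -8.0, 77.0])]
printer []
```

```bash
cat > pf.py <<'E'
from plan import *
O=np.array([519,-9.]);A=0.108
W=lambda px,py:O+px*np.array([np.cos(A),np.sin(A)])+py*np.array([-np.sin(A),np.cos(A)])
def P(w):d=np.array(w[:2])-O;return np.round([d@[np.cos(A),np.sin(A)],d@[-np.sin(A),np.cos(A)]],1)
E
python3 - <<'E'
from pf import *
print(P((474.3,-74)),P((580,-60.5)),W(-50,-140))
plan([(*W(-50,-140),175,A,15),(*W(-50,-140),104,A,4)])
E
```

```text
[-51.4 -59.8] [ 55.1 -57.8] [ 484.38194053 -153.57382183]
(np.float64(484.3819405323777), np.float64(-153.57382183056575), 175, 0.108) rows dx dy dz wz: [[0.12, -0.84, -0.01, 1.0], [0.04, -0.84, -0.01, 1.0], [-0.05, -0.84, -0.01, 1.0], [-0.14, -0.83, -0.01, 1.0], [-0.23, -0.82, -0.01, 1.0], [-0.31, -0.79, -0.01, 1.0], [-0.39, -0.75, -0.01, 1.0], [-0.47, -0.71, -0.01, 1.0], [-0.54, -0.65, -0.01, 1.0], [-0.6, -0.59, -0.01, 1.0], [-0.66, -0.53, -0.01, 1.0], [-0.71, -0.46, -0.01, 1.0], [-0.76, -0.38, -0.01, 1.0], [-0.79, -0.3, -0.01, 1.0], [-0.82, -0.21, -0.01, 1.0]]
(np.float64(484.3819405323777), np.float64(-153.57382183056575), 104, 0.108) rows dx dy dz wz: 4 x [0.0, 0.0, 0.71, -0.0]
```

Emit:
{"fn": "step_arm", "kwargs": {
  "increments": [
    {"dx": 0.12,"dy": -0.84,"dz": 0,"wx": 0,"wy": 0,"wz": 1},
    {"dx": 0.04,"dy": -0.84,"dz": 0,"wx": 0,"wy": 0,"wz": 1},
    {"dx": -0.05,"dy": -0.84,"dz": 0,"wx": 0,"wy": 0,"wz": 1},
    {"dx": -0.14,"dy": -0.83,"dz": 0,"wx": 0,"wy": 0,"wz": 1},
    {"dx": -0.23,"dy": -0.82,"dz": 0,"wx": 0,"wy": 0,"wz": 1}
  ]
}}

```text
time_s: 8.4
eef_pos: [493.9, 56.9, 171.2]
ee_rot: [-0.0, 0.211, 0.978, -0.0]
force: [-0.2, -0.1, 0.1]
grip_width: 0.467
grip_force: 0.0
```

Emit:
{"fn": "step_arm", "kwargs": {
  "increments": [
    {"dx": -0.31,"dy": -0.79,"dz": 0,"wx": 0,"wy": 0,"wz": 1},
    {"dx": -0.39,"dy": -0.75,"dz": 0,"wx": 0,"wy": 0,"wz": 1},
    {"dx": -0.47,"dy": -0.71,"dz": 0,"wx": 0,"wy": 0,"wz": 1},
    {"dx": -0.54,"dy": -0.65,"dz": 0,"wx": 0,"wy": 0,"wz": 1},
    {"dx": -0.6,"dy": -0.59,"dz": 0,"wx": 0,"wy": 0,"wz": 1}
  ]
}}

```text
time_s: 8.9
eef_pos: [489.2, -48.8, 171.3]
ee_rot: [-0.0, 0.456, 0.89, -0.0]
force: [-0.2, 0.8, -0.6]
grip_width: 0.469
grip_force: 0.0
```

Emit:
{"fn": "step_arm", "kwargs": {
  "increments": [
    {"dx": -0.66,"dy": -0.53,"dz": 0,"wx": 0,"wy": 0,"wz": 1},
    {"dx": -0.71,"dy": -0.46,"dz": 0,"wx": 0,"wy": 0,"wz": 1},
    {"dx": -0.76,"dy": -0.38,"dz": 0,"wx": 0,"wy": 0,"wz": 1},
    {"dx": -0.79,"dy": -0.3,"dz": 0,"wx": 0,"wy": 0,"wz": 1},
    {"dx": -0.82,"dy": -0.21,"dz": 0,"wx": 0,"wy": 0,"wz": 1}
  ]
}}

```text
time_s: 9.4
eef_pos: [484.1, -154.5, 171.2]
ee_rot: [-0.0, 0.671, 0.741, -0.0]
force: [0.1, 0.3, -0.4]
grip_width: 0.465
grip_force: 0.0
```

```bash
python3 - <<'E'
from pf import *
c=cap("wrist");cv2.imwrite("pics/w3.png",c["frame"])
for l in("pen_tray","foot","tray_edge","tote"):print(l,lm(c,"wrist",l))
s=ctrl.sense();print(s["eef_pos"],s["time_s"],P(s["eef_pos"]),s["grip_width"])
plan([(*W(-50,-140),104,A,4)])
E
```

```text
pen_tray [(0.89, [278.0, -351.0, -3.0]), (0.8, [473.0, -77.0, 77.0])]
foot [(0.79, [580.0, -61.0, 71.0])]
tray_edge []
tote []
[ 484.22449214 -152.98364903  171.30086277] 9.65 [ -50.1 -139.4] 0.47274136652290355
(np.float64(484.3819405323777), np.float64(-153.57382183056575), 104, 0.108) rows dx dy dz wz: 4 x [-0.01, 0.0, 0.67, -0.01]
```

View pics/w3.png

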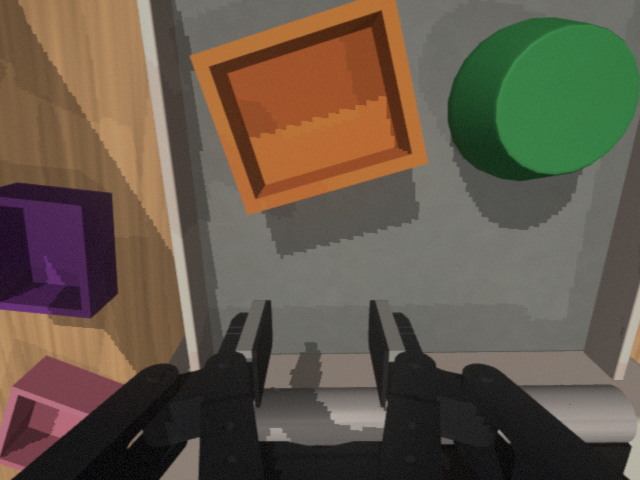

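The wrist view shows the pen tray at (310,105), centred ahead of the open fingers at (262,300) and (378,300), and the foot at (550,100). The floor behind both is free. Now descend and push.

Emit:
{"fn": "step_arm", "kwargs": {
  "increments": [
    {"dx": 0,"dy": 0,"dz": 0.67,"wx": 0,"wy": 0,"wz": 0},
    {"dx": 0,"dy": 0,"dz": 0.67,"wx": 0,"wy": 0,"wz": 0},
    {"dx": 0,"dy": 0,"dz": 0.67,"wx": 0,"wy": 0,"wz": 0},
    {"dx": 0,"dy": 0,"dz": 0.67,"wx": 0,"wy": 0,"wz": 0},
    {"dx": 0.1,"dy": 0,"dz": 0,"wx": 0,"wy": 0,"wz": 0}
  ]
}}

```text
time_s: 10.15
eef_pos: [483.2, -149.8, 102.9]
ee_rot: [-0.002, 0.669, 0.743, -0.0]
force: [-0.2, -0.3, -0.2]
grip_width: 0.474
grip_force: 0.0
```

Emit:
{"fn": "step_arm", "kwargs": {
  "increments": [
    {"dx": 0.3,"dy": 0,"dz": 0,"wx": 0,"wy": 0,"wz": 0},
    {"dx": 0.3,"dy": 0,"dz": 0,"wx": 0,"wy": 0,"wz": 0},
    {"dx": 0.3,"dy": 0,"dz": 0,"wx": 0,"wy": 0,"wz": 0},
    {"dx": 0.3,"dy": 0,"dz": 0,"wx": 0,"wy": 0,"wz": 0},
    {"dx": 0.3,"dy": 0,"dz": 0,"wx": 0,"wy": 0,"wz": 0}
  ]
}}

```text
time_s: 10.65
eef_pos: [480.2, -113.2, 104.9]
ee_rot: [0.0, 0.669, 0.743, 0.0]
force: [-0.5, -0.2, 0.6]
grip_width: 0.471
grip_force: 0.3
```

```bash
python3 - <<'E'
from pf import *
c=cap("wrist")
for l in("pen_tray","foot"):print(l,[(p,P(x),x[2]) for p,x in lm(c,"wrist",l)])
s=ctrl.sense();print(s["time_s"],P(s["eef_pos"]),s["eef_pos"][2],s["force"])
E
```

```text
pen_tray [(0.94, array([-247.2, -155.3]), -2.0), (0.56, array([-51.8, -50.7]), 76.0)]
foot [(0.82, array([ 54.5, -54.2]), 70.0)]
10.8 [-49.8 -99.6] 104.67074497370847 [-0.52709853  0.44792111  0.98060736]
```

Emit:
{"fn": "step_arm", "kwargs": {
  "increments": [
    {"dx": 0.4,"dy": 0,"dz": 0,"wx": 0,"wy": 0,"wz": 0},
    {"dx": 0.6,"dy": 0,"dz": 0,"wx": 0,"wy": 0,"wz": 0},
    {"dx": 0.8,"dy": 0,"dz": 0,"wx": 0,"wy": 0,"wz": 0},
    {"dx": 1,"dy": 0,"dz": 0,"wx": 0,"wy": 0,"wz": 0},
    {"dx": 1,"dy": 0,"dz": 0,"wx": 0,"wy": 0,"wz": 0}
  ]
}}

```text
time_s: 11.3
eef_pos: [469.9, -17.7, 104.5]
ee_rot: [-0.0, 0.67, 0.743, 0.0]
force: [0.2, 0.0, -0.3]
grip_width: 0.463
grip_force: 0.0
```

Emit:
{"fn": "step_arm", "kwargs": {
  "increments": [
    {"dx": 0.4,"dy": 0,"dz": 0,"wx": 0,"wy": 0,"wz": 0},
    {"dx": 0,"dy": 0,"dz": 0,"wx": 0,"wy": 0,"wz": 0},
    {"dx": 0,"dy": 0,"dz": 0,"wx": 0,"wy": 0,"wz": 0},
    {"dx": 0,"dy": 0,"dz": -1,"wx": 0,"wy": 0,"wz": 0},
    {"dx": 0,"dy": 0,"dz": -1,"wx": 0,"wy": 0,"wz": 0}
  ]
}}

```text
time_s: 11.8
eef_pos: [469.2, -10.3, 154.8]
ee_rot: [-0.001, 0.67, 0.742, -0.0]
force: [1.0, -0.5, -0.3]
grip_width: 0.467
grip_force: 0.0
```

```bash
cat > look.py <<'E'
import sys
from pf import *
for n in("wrist","side","top"):
    c=cap(n)
    if n==sys.argv[2]:cv2.imwrite(f"pics/{sys.argv[1]}.png",c["frame"] if n=="wrist" else cv2.resize(c["frame"][120:360,150:470],None,fx=2.3,fy=2.3))
    for l in("tote","pen_tray","foot"):print(n,l,[(p,P(x).tolist(),x[2]) for p,x in lm(c,n,l,3)])
s=ctrl.sense();print(s["time_s"],P(s["eef_pos"]),s["eef_pos"][2],s["force"])
E
python3 look.py s4 side;python3 - <<'E'
from pf import *
plan([(*W(0,20),160,A,3),(*W(55,-140),160,A,7),(*W(55,-140),104,A,3)])
E
```

```text
wrist tote [(0.84, [-4.0, 93.0], -2.0)]
wrist pen_tray [(0.86, [-249.2, -155.0], -3.0), (0.81, [-43.4, 54.0], 45.0)]
wrist foot [(0.74, [51.3, -55.9], 71.0)]
side tote [(0.69, [-5.9, 94.2], -6.0)]
side pen_tray [(0.89, [-38.9, 58.5], 43.0), (0.89, [-249.2, -155.0], 3.0), (0.65, [-280.4, -313.6], -2.0)]
side foot [(0.91, [54.4, -55.2], 73.0)]
top tote [(0.91, [-0.1, 91.5], 1.0)]
top pen_tray [(0.68, [-244.2, -155.6], -0.0), (0.63, [-278.8, -316.8], 3.0), (0.46, [-39.0, 57.5], 42.0)]
top foot [(0.57, [57.5, -54.5], 74.0)]
12.4 [-49.5   4.9] 154.21889373254646 [ 0.01863221  0.1518595  -0.8911695 ]
(np.float64(516.8441965917998), np.float64(10.883473330009338), 160, 0.108) rows dx dy dz wz: [[0.2, 0.66, -0.08, -0.01], [0.2, 0.66, -0.08, -0.01], [0.2, 0.66, -0.08, -0.01]]
(np.float64(588.7701755149268), np.float64(-142.25585393751496), 160, 0.108) rows dx dy dz wz: 7 x [-0.91, 0.31, -0.0, -0.0]
(np.float64(588.7701755149268), np.float64(-142.25585393751496), 104, 0.108) rows dx dy dz wz: 3 x [0.0, 0.0, 0.75, -0.0]
```

View pics/s4.png

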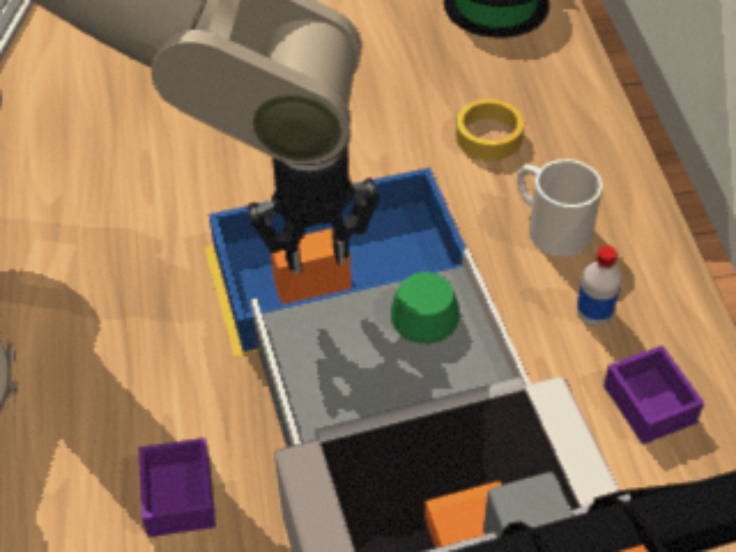

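The pen tray lies in the tote near (315,270), standing on its front side with its middle at z ≈ 44, inside the limits and stable. The tote has stayed in place. Next is the foot.

Emit:
{"fn": "step_arm", "kwargs": {
  "increments": [
    {"dx": -0.9,"dy": 0.7,"dz": -0.2,"wx": 0,"wy": 0,"wz": 0},
    {"dx": -0.95,"dy": 0.7,"dz": 0,"wx": 0,"wy": 0,"wz": 0},
    {"dx": -0.95,"dy": 0.7,"dz": 0,"wx": 0,"wy": 0,"wz": 0},
    {"dx": -0.95,"dy": 0.7,"dz": 0,"wx": 0,"wy": 0,"wz": 0},
    {"dx": -0.95,"dy": 0.7,"dz": 0,"wx": 0,"wy": 0,"wz": 0}
  ]
}}

```text
time_s: 12.9
eef_pos: [569.2, -118.2, 159.3]
ee_rot: [-0.0, 0.67, 0.743, -0.0]
force: [0.5, 0.3, -0.2]
grip_width: 0.468
grip_force: 0.0
```

Emit:
{"fn": "step_arm", "kwargs": {
  "increments": [
    {"dx": -0.95,"dy": 0.7,"dz": 0,"wx": 0,"wy": 0,"wz": 0},
    {"dx": 0,"dy": 0,"dz": 0,"wx": 0,"wy": 0,"wz": 0},
    {"dx": 0,"dy": 0,"dz": 0,"wx": 0,"wy": 0,"wz": 0}
  ]
}}

```text
time_s: 13.2
eef_pos: [588.1, -139.0, 158.9]
ee_rot: [-0.001, 0.67, 0.743, -0.0]
force: [-0.3, 0.4, -0.0]
grip_width: 0.464
grip_force: 0.0
```

```bash
python3 - <<'E'
from pf import *
c=cap("wrist");print([(p,P(x),x[2]) for p,x in lm(c,"wrist","foot")])
s=ctrl.sense();print(s["time_s"],P(s["eef_pos"]),s["eef_pos"][2],s["force"])
plan([(*W(55,-140),104,A,3)])
E
```

```text
[(0.65, array([ 53.2, -57.1]), 68.0)]
13.3 [  54.5 -136. ] 159.37946397738835 [-0.38604489 -0.50588102 -0.06280367]
(np.float64(588.7701755149268), np.float64(-142.25585393751496), 104, 0.108) rows dx dy dz wz: [[-0.05, 0.01, 0.74, -0.01], [-0.05, 0.01, 0.74, -0.01], [-0.05, 0.01, 0.74, -0.01]]
```

Emit:
{"fn": "step_arm", "kwargs": {
  "increments": [
    {"dx": 0,"dy": 0,"dz": 0.74,"wx": 0,"wy": 0,"wz": 0},
    {"dx": 0,"dy": 0,"dz": 0.74,"wx": 0,"wy": 0,"wz": 0},
    {"dx": 0,"dy": 0,"dz": 0.74,"wx": 0,"wy": 0,"wz": 0},
    {"dx": 0.3,"dy": 0,"dz": 0,"wx": 0,"wy": 0,"wz": 0},
    {"dx": 0.4,"dy": 0,"dz": 0,"wx": 0,"wy": 0,"wz": 0}
  ]
}}

```text
time_s: 13.8
eef_pos: [586.4, -120.8, 104.7]
ee_rot: [0.0, 0.67, 0.743, 0.0]
force: [0.5, -1.0, 1.5]
grip_width: 0.468
grip_force: 0.0
```

Emit:
{"fn": "step_arm", "kwargs": {
  "increments": [
    {"dx": 0.4,"dy": 0,"dz": 0,"wx": 0,"wy": 0,"wz": 0},
    {"dx": 0.3,"dy": 0,"dz": 0,"wx": 0,"wy": 0,"wz": 0},
    {"dx": 0.3,"dy": 0,"dz": 0,"wx": 0,"wy": 0,"wz": 0},
    {"dx": 0.4,"dy": 0,"dz": 0,"wx": 0,"wy": 0,"wz": 0},
    {"dx": 0.6,"dy": 0,"dz": 0,"wx": 0,"wy": 0,"wz": 0}
  ]
}}

```text
time_s: 14.3
eef_pos: [581.5, -71.6, 104.4]
ee_rot: [0.0, 0.67, 0.742, 0.0]
force: [-0.0, -1.0, 1.4]
grip_width: 0.464
grip_force: 0.8
```

Emit:
{"fn": "step_arm", "kwargs": {
  "increments": [
    {"dx": 0.8,"dy": 0,"dz": 0,"wx": 0,"wy": 0,"wz": 0},
    {"dx": 1,"dy": 0,"dz": 0,"wx": 0,"wy": 0,"wz": 0},
    {"dx": 0.9,"dy": 0,"dz": 0,"wx": 0,"wy": 0,"wz": 0},
    {"dx": 0.2,"dy": 0,"dz": 0,"wx": 0,"wy": 0,"wz": 0},
    {"dx": 0,"dy": 0,"dz": 0,"wx": 0,"wy": 0,"wz": 0}
  ]
}}

```text
time_s: 14.8
eef_pos: [573.7, 1.2, 104.0]
ee_rot: [-0.0, 0.669, 0.743, -0.0]
force: [-1.6, -0.4, 0.2]
grip_width: 0.466
grip_force: 0.0
```

Emit:
{"fn": "step_arm", "kwargs": {
  "increments": [
    {"dx": -0.5,"dy": 0,"dz": -1,"wx": 0,"wy": 0,"wz": 0},
    {"dx": -0.5,"dy": 0,"dz": -1,"wx": 0,"wy": 0,"wz": 0},
    {"dx": -0.5,"dy": 0,"dz": -1,"wx": 0,"wy": 0,"wz": 0},
    {"dx": -0.5,"dy": 0,"dz": -1,"wx": 0,"wy": 0,"wz": 0},
    {"dx": 0,"dy": 0,"dz": 0,"wx": 0,"wy": 0,"wz": 0}
  ]
}}

```text
time_s: 15.3
eef_pos: [580.3, -52.0, 207.4]
ee_rot: [0.003, 0.671, 0.742, 0.001]
force: [-0.6, 0.0, -0.2]
grip_width: 0.466
grip_force: 0.0
```

```bash
python3 look.py w5 wrist
```

```text
wrist tote [(0.7, [-3.2, 90.9], -1.0)]
wrist pen_tray [(0.78, [-45.9, 50.2], 45.0), (0.69, [-277.5, -313.9], -2.0), (0.65, [274.7, -193.7], 1.0)]
wrist foot [(0.29, [271.4, -57.6], -2.0)]
side tote [(0.58, [-0.8, 94.6], -4.0)]
side pen_tray [(0.71, [-248.8, -152.1], 2.0), (0.69, [-40.0, 57.6], 41.0), (0.67, [-281.1, -319.6], -1.0)]
side foot [(0.62, [42.5, 132.2], 49.0)]
top tote [(0.58, [-0.0, 92.5], 2.0), (0.35, [-38.5, 71.6], 44.0)]
top pen_tray [(0.81, [-279.3, -312.7], 1.0), (0.79, [272.2, -189.4], -1.0), (0.69, [-247.3, -156.3], -2.0)]
top foot [(0.73, [47.5, 131.7], 48.0)]
15.9 [ 55.3 -46.7] 203.86547455757318 [-0.05414385 -0.3124631  -0.13194187]
```

View pics/w5.png

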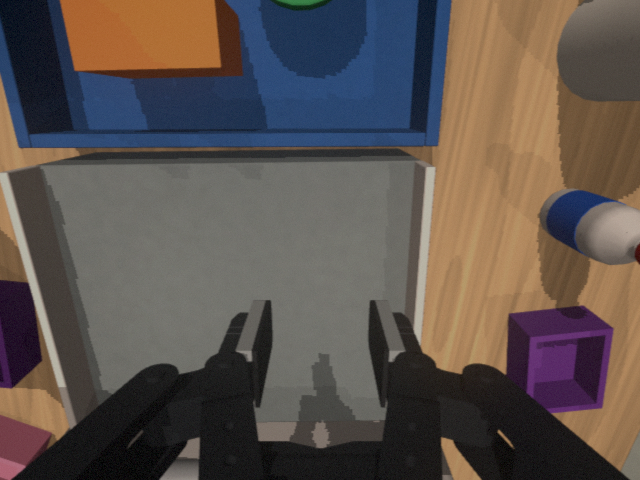

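In the wrist view the pen tray is in the tote at (150,30), the foot shows at the top at (300,0), and the catch tray is empty. I'll check how the foot lies and that it has settled.

Emit:
{"fn": "step_arm", "kwargs": {
  "increments": [
    {"dx": 0,"dy": 0,"dz": 0,"wx": 0,"wy": 0,"wz": 0},
    {"dx": 0,"dy": 0,"dz": 0,"wx": 0,"wy": 0,"wz": 0},
    {"dx": 0,"dy": 0,"dz": 0,"wx": 0,"wy": 0,"wz": 0},
    {"dx": 0,"dy": 0,"dz": 0,"wx": 0,"wy": 0,"wz": 0},
    {"dx": 0,"dy": 0,"dz": 0,"wx": 0,"wy": 0,"wz": 0}
  ]
}}

```text
time_s: 16.4
eef_pos: [579.1, -49.6, 204.0]
ee_rot: [0.0, 0.67, 0.743, -0.0]
force: [-0.3, -0.9, 0.6]
grip_width: 0.465
grip_force: 0.0
```

```bash
python3 look.py s6 side; python3 - <<'E'
from pf import *
for n in("top","side"):
    c=cap(n)
    for l in("foot_mid","pen_tray_mid"):print(n,l,[(p,P(x).tolist(),x[2]) for p,x in lm(c,n,l,3)])
    for l in("mug","glue","tape"):print(l,lm(c,n,l,1))
E
```

```text
wrist tote [(0.7, [-3.4, 88.9], -3.0)]
wrist pen_tray [(0.97, [-274.8, -317.2], -3.0), (0.8, [272.7, -193.5], 1.0), (0.79, [-42.7, 51.9], 45.0)]
wrist foot [(0.22, [267.4, -57.2], -2.0)]
side tote [(0.62, [-7.0, 93.3], -4.0)]
side pen_tray [(0.88, [-281.5, -314.5], 1.0), (0.84, [-251.5, -157.8], 1.0), (0.76, [-39.1, 56.5], 42.0)]
side foot [(0.69, [43.6, 133.1], 50.0)]
top tote [(0.55, [-2.0, 92.8], 2.0)]
top pen_tray [(0.91, [275.9, -191.9], -0.0), (0.67, [-246.1, -154.4], 1.0), (0.57, [-279.6, -314.7], 1.0)]
top foot [(0.76, [45.5, 131.9], 51.0)]
17.0 [ 55.3 -46.8] 204.0260932082275 [-0.64413867  0.26485399 -0.27141935]
top foot_mid [(0.91, [46.9, 126.7], 33.0)]
top pen_tray_mid [(0.92, [-244.4, -157.6], 21.0), (0.78, [270.5, -195.3], 19.0), (0.67, [-276.2, -312.0], 19.0)]
mug [(0.74, [785.0, 93.0, 2.0])]
glue [(0.64, [793.0, -31.0, 4.0])]
tape [(0.8, [742.0, 276.0, 3.0])]
side foot_mid [(0.64, [254.9, 264.1], -3.0), (0.57, [48.1, 128.6], 28.0)]
side pen_tray_mid [(0.92, [-245.1, -154.5], 18.0), (0.89, [-43.9, 77.2], 44.0), (0.59, [273.3, -188.6], 19.0)]
mug [(0.87, [787.0, 95.0, -0.0])]
glue [(0.81, [790.0, -35.0, -6.0])]
tape [(0.93, [745.0, 283.0, -3.0])]
```

View pics/s6.png

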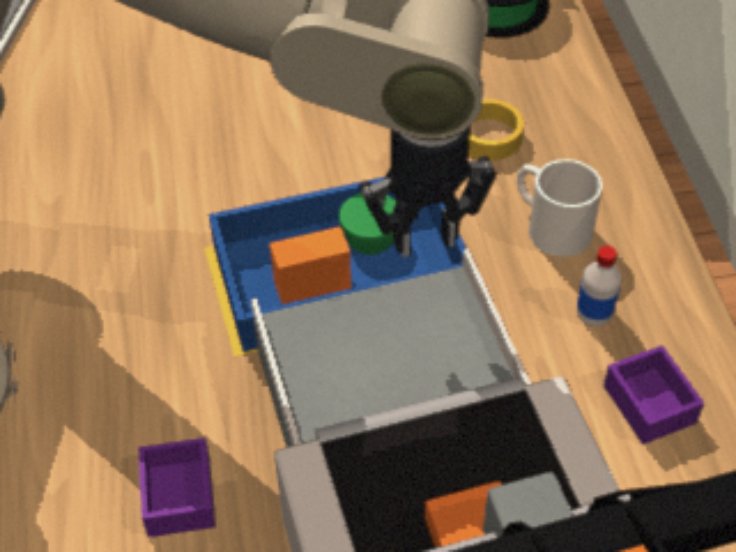

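The foot is upside down in the tote at (368,220), with its middle at z ≈ 31. The pen tray is at (312,265), with its middle at z ≈ 44. Both are still and inside the limits. The tote is within about 4 mm of the dock by most readings, the bystanders haven't moved and the arm touches nothing.

```bash
python3 -c "
from rig import finish_job
print(finish_job())"
```

```text
the job is handed in; nothing more can be done
None
```

I slid the tote onto its outline and pushed both prints into it, then handed the job in at about 17 s; no verdict came back, but the last pictures showed everything in place and still.

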